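# Pack the emergency-medicine case in layers

## Robot

A 6-joint arm with a two-finger parallel gripper is mounted at the origin on the work surface. World frame = base frame: x ahead of the robot, y to its left, z up, the work surface at z = 0. Lengths are in m, angles in degrees, forces in N, time in s.
With the tool pointing down it reaches from about 0.325 to 0.775 m from the base axis. Payload 5.5 kg.
Tool frame: the origin (TCP) lies at the centre of the arm's flange, where the gripper is bolted on; the fingertips stand 182 mm ahead of it and the grasp point (between the pads) lies 163 mm ahead of it; z points along the fingers, y is the direction in which the jaws open and shut (so a half turn about z gives the same grasp; the last joint's range is limited). The gripper opens to 88 mm and grips with 3 to 60 N. Pads are 20 mm wide; open, the fingers measure 115 mm over their backs; the gripper's body (75 mm by 178 mm) begins 61 mm behind the grasp point.
Start: joints at [68.027, 5.22, 70.514, -0, 104.267, -3.249], TCP at [0.193, 0.568, 0.405] pointing down, gripper open.
Joint ranges: [-164.24, 164.24], [-49.07, 125.15], [9.68, 141.18], [-86.29, 266.29], [3.28, 154.24], [-151.56, 151.56]. Speed limits (degrees/s): [147.25, 147.25, 172.46, 180, 180, 180].

## Interface

Orientations are given as [roll, pitch, yaw] about the fixed x, y, z axes, in that order (R = Rz(yaw) Ry(pitch) Rx(roll)).
In Python, from station import r gives the robot as it stands. The module is installed in compiled form; this text tells all that it offers. Calls block until the motion is done:
- r.reach(position, orientation): joint-space move of the TCP to a pose.
- r.servo_line(position, rotation=None, speed=0.15): straight line of the TCP; rotation=None keeps the orientation; speed is the mean speed in m/s.
- r.move_joints(angles): joint-space move.
- r.let_go() and r.grab(squeeze=None): open the fingers fully, or close them until they stop; squeeze is the grip in N (None keeps the last).
- r.wait(seconds).
- r.inverse_kinematics(position, orientation): joint angles nearest the present ones, or None.
- r.sense(): the state.
- r.snapshot(name): name is "scene" or "top" or "wrist"; returns a dict with "frame" (420x560x3 uint8, red, green, blue), "fx", "fy", "cx", "cy" (pixels), "dist_coeffs" ([k1, k2, p1, p2, k3] as OpenCV has them; the pictures are not rectified), "R" (3x3) and "t" (3): a world point X has camera coordinates R X + t. Camera axes: x right, y down, z forward; pixel columns grow to the right and rows downward; lengths in m; the calibration is good to about 2 mm. A picture is of the moment at which its call begins. There is no depth.
A pose or a line that the arm cannot do raises r.IKError and nothing moves.
- r.hand_in(): hands the job in, once; it reports no verdict.
The state is a dict: "clock": time; "joints": joint angles; "joint_vel": joint speeds; "joint_torque": joint torques, N m; "tcp_pos": TCP position; "orientation": TCP orientation; "contact_force": force on the tool from outside, world axes, zero at the start; "torque": the same for the moment, N m; "opening": finger opening in m.
Only numpy, scipy, OpenCV 4.12 (cv2) and the standard library are available. Lean on these libraries where they do the work, as an engineer would, in place of code of your own. Each camera call takes 0.05 s, during which the arm holds its last target. There are 200 camera calls.

## Task

Open the emergency-medicine case: lift its black paddle handle to free the latch and swing the orange lid fully open. Then pack it in layers: lay each medicine carton that is on the counter flat on the floor of the well with its own colour, and last lay the two long injector-pen cases across the top of the cartons, one in each pair of ledge notches (either way). Leave the lid open for the pharmacist's check, and do not disturb the jars and the bottle.

Things in the scene. Friction and masses are not known exactly. Their poses are not given: they have to be found in the camera images.
- kit: the emergency-medicine case, too heavy to move: grey base 200 mm (x) by 220 mm (y) outside, rim 58 mm above the counter, walls and floor 8 mm thick. Origin: centre of its underside; z up; y runs from the hinge side (-y) to the paddle side (+y). Inside: four wells (2 x 2) on the floor and, along each y end wall, a white notched ledge
- lid_hinge (a point): middle of the lid's hinge line, which runs along the case's x axis on the top of its -y wall, 58 mm above the counter; axes as the case's
- lid (a joint): angle of the orange lid (shell 200 x 220 mm, 37 mm deep, 0.3 kg) about its hinge: 0 shut, 2.10 rad fully open at its stop, leaning back 30 degrees past upright. Stiff hinge: stays where it is left; about 3 N at the paddle bar moves it. Latched until the paddle is lifted
- paddle (a joint): angle of the black paddle handle relative to the lid: 0 at rest (level when the lid is shut), grows as its bar is lifted, stop at 0.70 rad. A light spring (1 to 3 N at the bar) brings it back. Hidden pawls let go of the case at about 0.4 rad. It pivots 50 mm from the bar on an axis along the case's x, fixed in the lid 226 mm from the hinge line (along the lid's rim plane) and 8 mm above that plane
- paddle_bar (a point): centre of the paddle's round grip bar, 14 mm thick, 100 mm long along the case's x, held by an arm at each end (76 mm free between). Lid shut: 166 mm from the case's origin along its +y, 66 mm above the counter, with 49 mm between bar and case, so a finger fits either side from above. The bar can turn between the fingers as the lid swings
- well_red (a point): centre of the floor of the well with the red patch, 8 mm above the counter; axes as the case's. The well is 48 mm (x) by 84 mm (y) between ribs 6 mm high; beyond the ribs, 24 mm of free floor to the side wall and 24 mm to the other row's rib
- well_yellow (a point): centre of the floor of the well with the yellow patch, 8 mm above the counter; axes as the case's. The well is 48 mm (x) by 84 mm (y) between ribs 6 mm high; beyond the ribs, 24 mm of free floor to the side wall and 24 mm to the other row's rib
- well_blue (a point): centre of the floor of the well with the blue patch, 8 mm above the counter; axes as the case's. The well is 48 mm (x) by 84 mm (y) between ribs 6 mm high; beyond the ribs, 24 mm of free floor to the side wall and 24 mm to the other row's rib
- well_green (a point): centre of the floor of the well with the green patch, 8 mm above the counter; axes as the case's. The well is 48 mm (x) by 84 mm (y) between ribs 6 mm high; beyond the ribs, 24 mm of free floor to the side wall and 24 mm to the other row's rib
- cradle_near (a point): middle of the long place formed by the pair of ledge notches at the case's x = -40 mm, above the red and yellow wells: mid-way between the two ledges (16 mm deep, 172 mm apart, tops 52 mm above the counter), at the height of their tops. Notches 38 mm wide in x, between fences 10 mm high; end walls 204 mm apart; axes as the case's
- cradle_far (a point): middle of the long place formed by the pair of ledge notches at the case's x = +40 mm, above the blue and green wells: mid-way between the two ledges (16 mm deep, 172 mm apart, tops 52 mm above the counter), at the height of their tops. Notches 38 mm wide in x, between fences 10 mm high; end walls 204 mm apart; axes as the case's
- carton_red_c (a point): centre of the red medicine carton with a white band: 76 mm long (its x axis), 40 x 40 mm square, about 80 g, lying on a long side; may be absent
- carton_yellow_c (a point): centre of the yellow medicine carton with a white band: 76 mm long (its x axis), 40 x 40 mm square, about 80 g, lying on a long side; may be absent
- carton_blue_c (a point): centre of the blue medicine carton with a white band: 76 mm long (its x axis), 40 x 40 mm square, about 80 g, lying on a long side; may be absent
- carton_green_c (a point): centre of the green medicine carton with a white band: 76 mm long (its x axis), 40 x 40 mm square, about 80 g, lying on a long side; may be absent
- pen_white_c (a point): centre of the white injector-pen case with blue bands: 190 mm long (its x axis), 30 x 30 mm square, about 90 g, lying on a long side
- pen_black_c (a point): centre of the black injector-pen case with grey bands: 190 mm long (its x axis), 30 x 30 mm square, about 90 g, lying on a long side
- amber_jar: amber glass jar, 56 mm across, 85 mm tall; origin: centre of its underside; stands on the counter near the work and is to be left alone
- gel_bottle: blue hand-gel bottle with a white cap, 66 mm across, 160 mm tall; origin: centre of its underside; stands on the counter near the work and is to be left alone
- white_jar: white jar with a green cap, 64 mm across, 70 mm tall; origin: centre of its underside; stands on the counter near the work and is to be left alone
Mind the look-alikes: they are no part of the job. Leave any pink or purple look-alike of the part that bears carton_blue_c alone.

How it is judged (in metres and radians):
On the way, in this order (a step that is already met when the one before it is completed fails the run):
1. the paddle is lifted, which frees the latch (value of joint paddle above 0.3 rad).
2. the lid is swung open (value of joint lid above 1.85 rad), for 0.2 s.
3. every carton lies down in the well of its colour (horizontal distance between carton_red_c and well_red below 0.012 m and z of carton_red_c in the frame of well_red between 0.015 and 0.025 m and angle between the x axis of each of carton_red_c, carton_yellow_c, carton_blue_c, carton_green_c and the y axis of kit, either way round below 0.15 rad and horizontal distance between carton_yellow_c and well_yellow below 0.012 m and z of carton_yellow_c in the frame of well_yellow between 0.015 and 0.025 m and horizontal distance between carton_blue_c and well_blue below 0.012 m and z of carton_blue_c in the frame of well_blue between 0.015 and 0.025 m and horizontal distance between carton_green_c and well_green below 0.012 m and z of carton_green_c in the frame of well_green between 0.015 and 0.025 m), for 0.2 s.
4. both pen cases lie across the top in the ledge notches (((horizontal distance between pen_white_c and cradle_near below 0.014 m and z of pen_white_c in the frame of cradle_near between 0.01 and 0.02 m and angle between the x axis of pen_white_c and the y axis of kit, either way round below 0.1 rad) or (horizontal distance between pen_white_c and cradle_far below 0.014 m and z of pen_white_c in the frame of cradle_far between 0.01 and 0.02 m and angle between the x axis of pen_white_c and the y axis of kit, either way round below 0.1 rad)) and ((horizontal distance between pen_black_c and cradle_near below 0.014 m and z of pen_black_c in the frame of cradle_near between 0.01 and 0.02 m and angle between the x axis of pen_black_c and the y axis of kit, either way round below 0.1 rad) or (horizontal distance between pen_black_c and cradle_far below 0.014 m and z of pen_black_c in the frame of cradle_far between 0.01 and 0.02 m and angle between the x axis of pen_black_c and the y axis of kit, either way round below 0.1 rad))), for 0.2 s.
At the end, for the whole second after the job is handed in: Every carton present lies on the floor of its colour's well (12 mm of centre, height 5 mm, long side along case y within 0.15 rad); both pen cases lie in the ledge notches, one per pair (14 mm of the middle, height 5 mm, 0.1 rad); the lid is open beyond 1.80 rad; all at rest (all of step 3 and all of step 4 and linear speed of each of carton_red, carton_yellow, carton_blue, carton_green, pen_white, pen_black below 0.02 m/s and value of joint lid above 1.8 rad); the robot touches nothing.
It fails at once if the amber jar is knocked aside (moved over 30 mm) (distance of amber_jar from where it was at the start of the episode above 0.03 m).
It fails at once if the gel bottle is knocked aside (moved over 30 mm) (distance of gel_bottle from where it was at the start of the episode above 0.03 m).
It fails at once if the white jar is knocked aside (moved over 30 mm) (distance of white_jar from where it was at the start of the episode above 0.03 m).
Of carton_red, carton_yellow, carton_blue, carton_green only 2 to 4 are there at a start; the rules pass over those that are not, and their reading is None.
At some moment in a run one of pen_white, pen_black may be knocked a few centimetres aside while the robot is not near it.
Once in a run the grip may slacken for a moment while it holds something.
It also fails if it takes over 210 s, if anything falls off the work surface, if the arm or the gripper's body presses on something with over 40 N, if the wrist force passes 120 N, or if a joint passes its speed limit or range.

## Working session

There is one attempt and no reset: what is moved stays moved. The work goes in short steps, each a Python script; the robot and the scene stay as the last script left them, time stands still between calls to the robot, and variables do not carry over. Pictures are saved under pics/ and viewed, about 12 in all and at most 16, crops included, and the job is handed in when it is done.

```bash
mkdir -p pics
python3 - <<'E'
from station import r
import cv2
for n in("scene","top"):
    s=r.snapshot(n); cv2.imwrite(f"pics/{n}0.png",cv2.resize(s["frame"][:,:,::-1],(784,588),interpolation=cv2.INTER_CUBIC))
    print(n,s["fx"],s["cx"],s["cy"],s["dist_coeffs"],s["R"],s["t"])
print(r.sense())
E
```

```text
scene 424.172020245671 282.2581035454517 203.21758417660567 [-0.10947585  0.          0.          0.          0.        ] [[-0.03305753  0.99942084 -0.00807409]
 [ 0.55324704  0.01157047 -0.83293687]
 [-0.83236105 -0.0320018  -0.55330911]] [-0.11489246 -0.23413058  1.45468456]
top 412.76420327428093 284.54413084798944 215.08041245423155 [-0.0566285  0.         0.         0.         0.       ] [[ 0.01138126 -0.99992162  0.0052174 ]
 [-0.97256776 -0.01228199 -0.23229529]
 [ 0.23234116 -0.00243046 -0.97263132]] [0.09468504 0.55577291 0.88026385]
{'clock': 0.1, 'joints': array([ 6.80255099e+01,  5.25995075e+00,  7.05758940e+01,  2.82614991e-04,
        1.04265553e+02, -3.24937778e+00]), 'joint_vel': array([-0.0330748 , -0.13625544, -0.16876553,  0.00947546, -0.06636951,
        0.0645029 ]), 'joint_torque': array([ 1.75167675e-03, -4.47858095e+01, -4.07566667e+01,  6.99773594e-02,
        2.85489159e-02, -1.23298369e-04]), 'tcp_pos': array([0.19264662, 0.56829316, 0.40359857]), 'orientation': array([-1.79898781e+02, -6.02100049e-03,  1.61274952e+02]), 'contact_force': array([-0.02149055, -0.88667659,  0.50789182]), 'torque': array([-0.05110234, -0.09311112, -0.03331426]), 'opening': 0.08779093255201048}
```

View pics/top0.png

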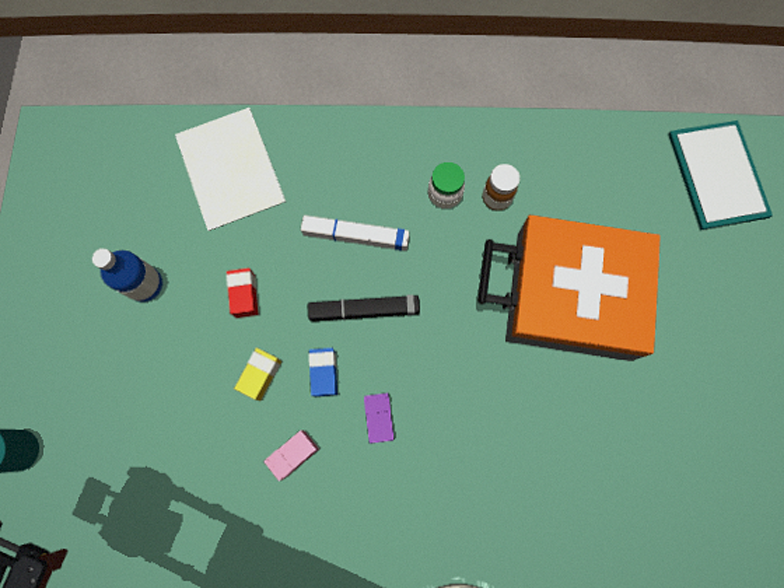

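View pics/scene0.png

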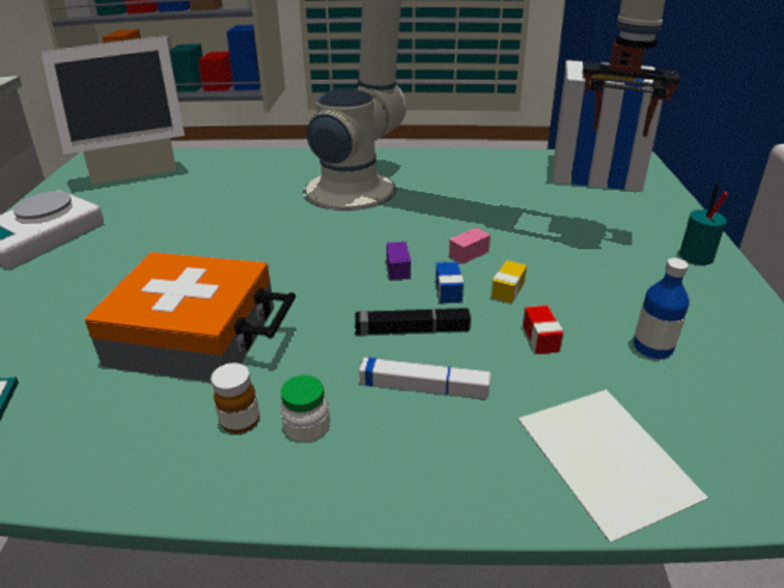

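The top picture shows the case at (585,285) with its paddle bar at (485,272). Red (241,293), yellow (257,374) and blue (322,372) cartons are present, each with a white band. There is no green carton. The pink (291,456) and purple (379,418) blocks have no white band, so they are the look-alikes. The pens are at (355,232) white and (363,307) black. I'll fit box models to colour masks.

```bash
cat > h.py <<'E'
from station import r
import numpy as np, cv2
from scipy.optimize import minimize
def K(s): return np.array([[s["fx"],0,s["cx"]],[0,s["fy"],s["cy"]],[0,0,1.]])
def proj(s,P): return cv2.projectPoints(np.asarray(P,float).reshape(-1,3),cv2.Rodrigues(np.array(s["R"]))[0],np.array(s["t"],float),K(s),np.array(s["dist_coeffs"]))[0][:,0]
def unproj(s,uv,z):
    n=cv2.undistortPoints(np.array(uv,float).reshape(-1,1,2),K(s),np.array(s["dist_coeffs"]))[:,0]
    R=np.array(s["R"]);c=-R.T@s["t"];d=np.c_[n,np.ones(len(n))]@R
    return c+d*((z-c[2])/d[:,2])[:,None]
def box(x,y,yaw,l,w,z0,z1):
    c,s=np.cos(yaw),np.sin(yaw)
    return np.array([[x+c*a*l/2-s*b*w/2,y+s*a*l/2+c*b*w/2,z] for a in(-1,1) for b in(-1,1) for z in(z0,z1)])
def objmask(s):
    hsv=cv2.cvtColor(s["frame"],cv2.COLOR_RGB2HSV).astype(int)
    return ~((hsv[...,0]>60)&(hsv[...,0]<90)&(hsv[...,1]>55))
def fit(s,uv,yaw,l,w,z0,z1,mask=None,free=3):
    """uv = pixel near the centre of the object (native pixels); returns x,y,yaw,IoU"""
    m=(objmask(s) if mask is None else mask).astype(np.uint8)
    m=cv2.morphologyEx(m,cv2.MORPH_OPEN,np.ones((2,2),np.uint8))
    n,lab,st,cen=cv2.connectedComponentsWithStats(m)
    d=[min(np.hypot(*(np.argwhere(lab==i)-np.array(uv[::-1])).T)) + (99 if st[i][4]<60 else 0) for i in range(1,n)]
    m=(lab==1+int(np.argmin(d))).astype(np.uint8)
    cs=cv2.findContours(m,cv2.RETR_EXTERNAL,cv2.CHAIN_APPROX_NONE)[0]
    m[:]=0; cv2.drawContours(m,cs,-1,1,-1)
    S=4; M=cv2.resize(m,None,fx=S,fy=S,interpolation=cv2.INTER_LINEAR if 0 else cv2.INTER_NEAREST)
    def cost(p):
        q=proj(s,box(p[0],p[1],p[2],l,w,z0,z1)); q=(q+.5)*S-.5
        h=cv2.convexHull(q.astype(np.float32)); I=np.zeros_like(M)
        cv2.fillConvexPoly(I,np.round(h*16).astype(np.int32),1,shift=4)
        return -np.sum(I&M)/np.sum(I|M)
    p0=np.r_[unproj(s,[uv],(z0+z1)/2)[0,:2],yaw]; best=None
    for dy in(-.3,0,.3):
        sx=np.array([p0+[0,0,dy]]*4); sx[1,0]+=.02; sx[2,1]+=.02; sx[3,2]+=.25
        o=minimize(cost,sx[0],method="Nelder-Mead",options=dict(initial_simplex=sx,xatol=1e-4,fatol=1e-5))
        if best is None or o.fun<best.fun: best=o
    return np.r_[best.x,-best.fun]
E
python3 - <<'E'
from h import *
s=r.snapshot("top"); f=560/784
hsv=cv2.cvtColor(s["frame"],cv2.COLOR_RGB2HSV)
org=(hsv[...,0]<18)&(hsv[...,1]>150)&(hsv[...,2]>120)
for nm,u,yaw,l,w,z0,z1,m in [("kit",(585,285),0,.2,.22,.058,.095,org),("red",(241,293),0,.076,.04,0,.04,None),("yellow",(257,374),-.5,.076,.04,0,.04,None),
 ("blue",(322,372),0,.076,.04,0,.04,None),("white",(355,232),1.5,.19,.03,0,.03,None),("black",(363,307),1.6,.19,.03,0,.03,None),("purple",(379,418),0,.076,.04,0,.04,None),("pink",(291,456),-1,.076,.04,0,.04,None)]:
    p=fit(s,np.array(u)*f,yaw,l,w,z0,z1,m); print(nm,p.round(4))
    if nm=="kit":
        k=p
    q=proj(s,box(*p[:3],l,w,z0,z1)); 
    h=cv2.convexHull(q.astype(np.float32))
c,sn=np.cos(k[2]),np.sin(k[2])
b=np.array([k[0]-sn*.166,k[1]+c*.166,.066]); print("bar pred",b,proj(s,b)/f)
print("bar measured",unproj(s,[np.array((485,272))*f],.066), np.hypot(*b[:2]))
for nm,u,z in [("whitejar",(448,178),.07),("amber",(504,173),.085),("gel",(103,258),.16)]: print(nm,unproj(s,[np.array(u)*f],z))
I=cv2.resize(s["frame"][145:260,330:490,::-1],None,fx=4,fy=4,interpolation=cv2.INTER_CUBIC)
q=proj(s,box(*k[:3],.2,.22,.058,.095)); h=cv2.convexHull(q.astype(np.float32))
cv2.polylines(I,[np.round((h-[330,145]+.5)*4-.5).astype(int)],1,(255,0,255),1); cv2.imwrite("pics/kit.png",I)
E
```

```text
kit [ 0.7029  0.0757 -4.8    -0.    ]
red [ 0.6119  0.4643 -0.9667 -0.    ]
yellow [ 0.455   0.4071 -0.8833 -0.    ]
blue [ 0.4599  0.2984 -0.3833 -0.    ]
white [ 0.763   0.1708  1.1167 -0.    ]
black [ 0.6239  0.1154  1.2531 -0.    ]
purple [ 0.3856  0.2019 -0.3833 -0.    ]
pink [ 0.3762  0.2901 -1.3833 -0.    ]
bar pred [0.53755806 0.09020807 0.066     ] [[405.08567296 311.26113908]]
bar measured [[ 0.6058523  -0.04175305  0.066     ]] 0.5450744577146609
whitejar [[0.77236389 0.01840943 0.07      ]]
amber [[ 0.77611902 -0.07569469  0.085     ]]
gel [[0.59340238 0.54945544 0.16      ]]h.py:30: RuntimeWarning: overflow encountered in scalar negative
  return -np.sum(I&M)/np.sum(I|M)
```

View pics/kit.png

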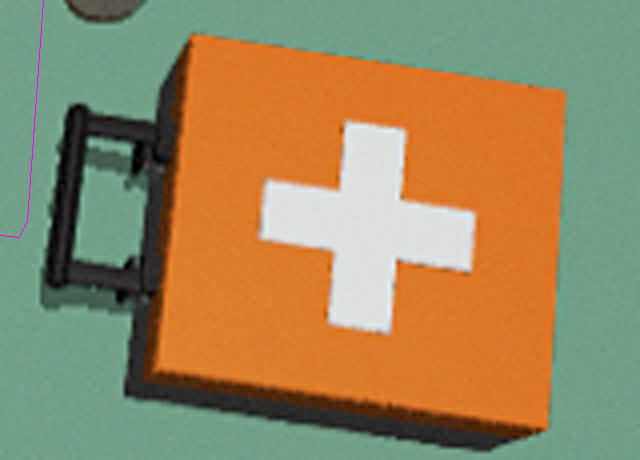

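The crop shows the lid's top-face corners at (193,35), (567,90), (548,432) and (150,372), and the bar running from (78,110) to (55,282). The fit cost overflowed on unsigned integers, so I'll fix that and rerun.

```bash
sed -i 's/return -np.sum(I&M)\/np.sum(I|M)/return -float(np.sum(I\&M))\/float(np.sum(I|M))/' h.py
python3 - <<'E'
from h import *
s=r.snapshot("top"); f=560/784
hsv=cv2.cvtColor(s["frame"],cv2.COLOR_RGB2HSV)
org=(hsv[...,0]<18)&(hsv[...,1]>150)&(hsv[...,2]>120)
I=cv2.resize(s["frame"][135:355,130:490,::-1],None,fx=2,fy=2,interpolation=cv2.INTER_CUBIC)
for nm,u,yaw,l,w,z0,z1,m in [("kit",(585,285),-.1,.2,.22,.058,.095,org),("red",(241,293),0,.076,.04,0,.04,None),("yellow",(257,374),-.5,.076,.04,0,.04,None),
 ("blue",(322,372),0,.076,.04,0,.04,None),("white",(355,232),1.5,.19,.03,0,.03,None),("black",(363,307),1.6,.19,.03,0,.03,None),("purple",(379,418),0,.076,.04,0,.04,None),("pink",(291,456),-1,.076,.04,0,.04,None)]:
    p=fit(s,np.array(u)*f,yaw,l,w,z0,z1,m); print(nm,p.round(4))
    if nm=="kit": k=p
    h=cv2.convexHull(proj(s,box(*p[:3],l,w,z0,z1)).astype(np.float32))
    cv2.polylines(I,[np.round((h-[130,135]+.5)*2-.5).astype(int)],1,(255,0,255),1)
cv2.imwrite("pics/fit.png",I)
g=lambda a:np.array(a)/4+[330,145]-.375
C=unproj(s,g([(193,35),(567,90),(548,432),(150,372)]),.095);print("corners",C[:,:2].round(4).tolist(),C.mean(0))
print("sides",np.linalg.norm(C-np.roll(C,1,0),axis=1))
B=unproj(s,g([(78,110),(55,282)]),.070);print("bar",B,B.mean(0))
c,sn=np.cos(k[2]),np.sin(k[2])
b=np.array([k[0]-sn*.166,k[1]+c*.166,.066]); print("bar pred",b,np.hypot(*b[:2]))
for a in ([.163,0],[226/1000,0]): pass
R=np.array(s["R"]);
w=r.snapshot("wrist"); st=r.sense(); Rw=np.array(w["R"]); cw=-Rw.T@w["t"]
from scipy.spatial.transform import Rotation as Ro
Rt=Ro.from_euler("xyz",st["orientation"],degrees=True).as_matrix()
print("wristcam in tool",Rt.T@(cw-st["tcp_pos"]),(Rw@Rt).round(3).tolist())
E
```

```text
kit [ 0.5867 -0.2107 -0.1418  0.9364]
red [0.5751 0.3691 0.1631 0.9453]
yellow [ 0.4353  0.3323 -0.4374  0.9458]
blue [0.4405 0.2241 0.11   0.9581]
white [0.6892 0.1775 1.4278 0.954 ]
black [0.5516 0.1592 1.6692 0.8528]
purple [0.366  0.1292 0.1381 0.9511]
pink [ 0.3054  0.2697 -0.8511  0.9544]
corners [[0.6968, -0.1126], [0.6671, -0.3299], [0.4676, -0.3], [0.4989, -0.0804]] [ 0.58261124 -0.20574169  0.095     ]
sides [0.20053981 0.21927985 0.2016867  0.22179451]
bar [[ 0.65885201 -0.04880117  0.07      ]
 [ 0.55504105 -0.03294106  0.07      ]] [ 0.60694653 -0.04087111  0.07      ]
bar pred [ 0.61012522 -0.04641029  0.066     ] 0.6118878153442675
wristcam in tool [ 0.07605082 -0.00142973  0.02054466] [[0.001, 1.0, -0.001], [-0.96, 0.0, -0.281], [-0.281, 0.001, 0.96]]
```

View pics/fit.png

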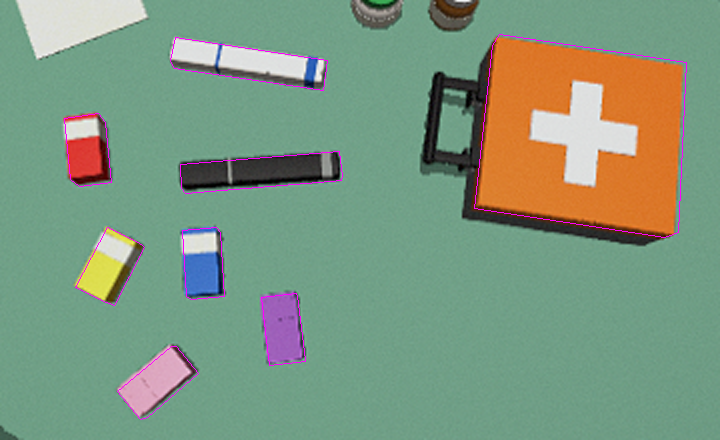

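The fits overlay well. The hand-read lid corners (sides 200–202 and 219–222 mm) give the kit at about (0.583,-0.206) with yaw -0.146, and the predicted bar (0.607,-0.042) agrees with the measured one to 2 mm. Next I'll grip the bar, offset outward by 7 mm so the inner finger clears the case.

```bash
cat >> h.py <<'E'
KIT=np.array([.583,-.206,-.146])
def kw(x,y,z,k=None):
    k=KIT if k is None else k
    c,s=np.cos(k[2]),np.sin(k[2]); return np.array([k[0]+c*x-s*y,k[1]+s*x+c*y,z])
def bar(th,ph): # world position of the bar
    y=-.11+.226*np.cos(th)-.008*np.sin(th)+.05*np.cos(th+ph)
    z=.058+.226*np.sin(th)+.008*np.cos(th)+.05*np.sin(th+ph)
    return kw(0,y,z)
G=np.array([0,0,.163])
def down(yaw):
    """tool-down orientation, jaws along world direction yaw+90deg, choice nearest to J6 mid-range"""
    yaw=np.degrees(yaw); return [180,0,(yaw+90)%180-90]
def st(tag=""):
    s=r.sense(); print(tag,"t%.1f"%s["clock"],s["tcp_pos"].round(3),"F",s["contact_force"].round(1),"op %.4f"%s["opening"],"j6 %.0f"%s["joints"][5]); return s
E
python3 - <<'E'
from h import *
o=down(KIT[2])
for th in (0,.5,1,1.5,2.12):
    for oo in (o,[180,0,o[2]+180]):
        q=r.inverse_kinematics(bar(th,.0)+G,oo); print(th,None if q is None else np.round(q))
p=kw(0,.166+.007,.066)
r.reach(p+G+[0,0,.09],o); st("above")
w=r.snapshot("wrist"); cv2.imwrite("pics/w1.png",w["frame"][:,:,::-1]); print(proj(w,[bar(0,0)]),proj(w,[kw(0,.11,.058)]))
E
```

```text
0 [-7.  9. 85. -0. 87. 91.]
0 [ -7.   9.  85.   0.  87. -89.]
0.5 [-11.   6.  74.  -0. 100.  88.]
0.5 [-11.   6.  74.   0. 100. -92.]
1 [-20.   8.  62.  -0. 110.  79.]
1 [ -20.    8.   62.    0.  110. -101.]
1.5 [-31.  15.  50.  -0. 115.  67.]
1.5 [ -31.   15.   50.    0.  115. -113.]
2.12 [-43.  26.  41.  -0. 113.  55.]
2.12 [ -43.   26.   41.    0.  113. -125.]
above t2.9 [ 0.608 -0.034  0.319] F [-0.2  0.   0.6] op 0.0881 j6 92
[[284.68465568 225.3600342 ]] [[351.80825587 222.39231779]]
```

View pics/w1.png

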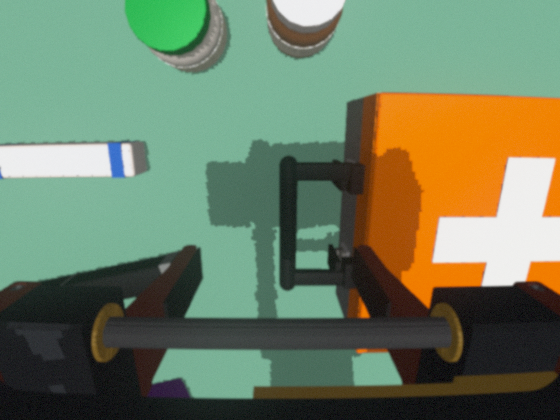

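The wrist picture shows the bar centre at (288,224), against a prediction of (285,225), so it agrees to about 2 mm. Descend, grip and lift.

Run:
```python
from h import *
p=kw(0,.166+.006,.066)
r.servo_line(p+G,speed=.08); st("down")
r.grab(8); s=st("grip")
r.servo_line(bar(0,0)+kw(0,-.0015,0)-kw(0,0,0)+G,speed=.05); r.grab(25); st("centred")
for ph in (.2,.4,.6): r.servo_line(bar(0,ph)+G,speed=.06); st(f"ph{ph}")
r.servo_line(bar(.1,.6)+G,speed=.08);st("th.1")
```

```text
down t4.2 [ 0.608 -0.036  0.23 ] F [-0.6 -0.5  0.2] op 0.0878 j6 92
grip t5.4 [ 0.608 -0.04   0.229] F [ -3.  -16.    0.8] op 0.0169 j6 92
centred t5.9 [ 0.607 -0.043  0.229] F [ 0.8  2.3 -1.1] op 0.0136 j6 91
ph0.2 t6.2 [ 0.607 -0.043  0.239] F [ 0.2 -0.8 -2.5] op 0.0138 j6 91
ph0.4 t6.5 [ 0.607 -0.045  0.249] F [ 0.8  4.1 -2.1] op 0.0134 j6 91
ph0.6 t6.9 [ 0.606 -0.049  0.258] F [1.6 9.4 0.5] op 0.0136 j6 90
th.1 t7.3 [ 0.605 -0.054  0.285] F [0.5 8.7 1.2] op 0.0132 j6 90
```

Run:
```python
from h import *
for th in np.arange(.3,2.08,.25).tolist()+[2.09]:
    r.servo_line(bar(th,max(.3,.6-.3*th))+G,speed=.12); s=st("%.2f"%th)
    if np.linalg.norm(s["contact_force"])>40: break
t=r.snapshot("top"); cv2.imwrite("pics/t2.png",t["frame"][:,:,::-1])
```

```text
0.30 t7.9 [ 0.603 -0.068  0.334] F [0.1 7.6 2.2] op 0.0130 j6 89
0.55 t8.6 [ 0.598 -0.1    0.39 ] F [-1.   7.6  5.3] op 0.0135 j6 86
0.80 t9.3 [ 0.591 -0.144  0.438] F [0.6 6.1 8.9] op 0.0133 j6 81
1.05 t10.0 [ 0.583 -0.199  0.474] F [ 0.1  4.7 10.4] op 0.0127 j6 76
1.30 t10.7 [ 0.574 -0.264  0.495] F [1.3 1.  9.6] op 0.0135 j6 71
1.55 t11.4 [ 0.564 -0.332  0.499] F [ 1.9 -1.7  9.3] op 0.0135 j6 65
1.80 t12.1 [ 0.554 -0.399  0.486] F [ 2.  -4.9  7.7] op 0.0135 j6 60
2.05 t12.9 [ 0.545 -0.461  0.457] F [ 3.5 -8.5  5.6] op 0.0132 j6 56
2.09 t13.1 [ 0.543 -0.47   0.451] F [ 2.7 -7.9  5.9] op 0.0133 j6 55
```

View pics/t2.png

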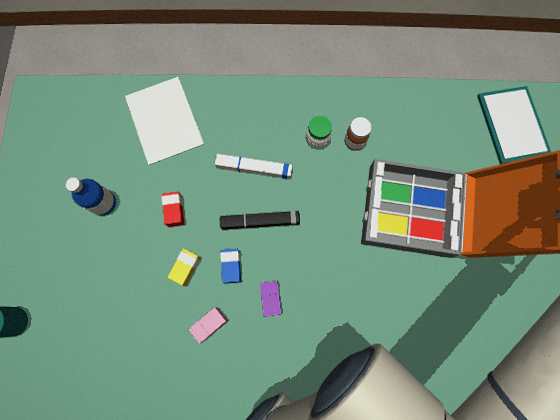

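The lid is fully back. The wells are visible: green (395,192), blue (430,197), yellow (392,223), red (427,229). Release, then look into the case from above with the wrist camera.

Run:
```python
from h import *
r.let_go(); s=st("rel")
r.servo_line(s["tcp_pos"]+[0,0,.08],speed=.2)
o=down(KIT[2]+np.pi/2); print(o)
for oo in (o,[180,0,o[2]+180]):
    q=r.inverse_kinematics(kw(0,-.03,.48),oo); print(None if q is None else np.round(q))
s=r.sense()
x=np.degrees(KIT[2])+90
r.reach(kw(0,-.03,.48),[180,0,x]); st("view")
w=r.snapshot("wrist"); cv2.imwrite("pics/w2.png",w["frame"][:,:,::-1])
hsv=cv2.cvtColor(w["frame"],cv2.COLOR_RGB2HSV).astype(int)
for n,lo,hi in (("red",-1,6),("yellow",22,35),("blue",100,125),("green",45,75)):
    m=((hsv[...,0]>lo)&(hsv[...,0]<hi)&(hsv[...,1]>150)&(hsv[...,2]>60)).astype(np.uint8)
    N,lab,stt,c=cv2.connectedComponentsWithStats(m); i=1+np.argmax(stt[1:,4]); print(n,stt[i],c[i],unproj(w,[c[i]],.009)[0][:2].round(4))
for n,y in (("red",-.043),("yellow",.043)): print(n,kw(-.04,y,.009),proj(w,[kw(-.04,y,.009)]))
```

```text
rel t14.4 [ 0.544 -0.469  0.447] F [-0.3 -0.3  0.1] op 0.0879 j6 55
[180, 0, np.float64(81.63481619108998)]
[-25.  11.  57.   0. 113. -17.]
None
view t16.1 [ 0.579 -0.236  0.479] F [-0.5 -0.   0.7] op 0.0875 j6 -17
red [ 234  162   30   51 1479] [248.97160243 186.67883705] [ 0.5357 -0.2442]
yellow [ 231   98   32   57 1732] [247.16224018 125.82621247] [ 0.5481 -0.157 ]
blue [ 289  162   29   50 1293] [303.09435422 186.86233565] [ 0.6157 -0.2563]
green [291 116  28  38 436] [308.31880734 141.08715596] [ 0.6315 -0.1909]
red [ 0.53716984 -0.24272324  0.009     ] [[249.79392249 185.60038277]]
yellow [ 0.54968128 -0.15763821  0.009     ] [[248.31533574 126.09755956]]
```

View pics/w2.png

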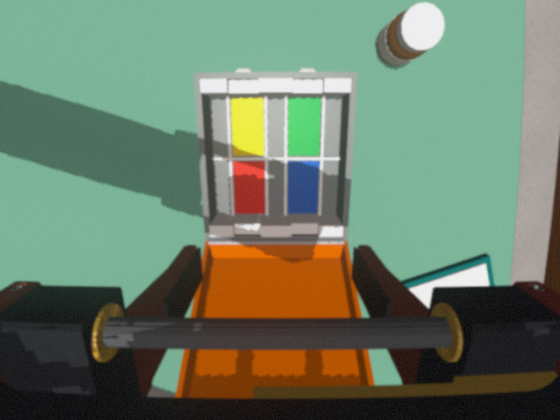

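Red and yellow patches agree with my model to 2 mm (well y = ±43 mm). Shifting the kit pose by 1 mm, then picking the blue carton (the one with the white band) using a closer wrist fit.

```bash
sed -i 's/^KIT=.*/KIT=np.array([.582,-.207,-.146])/' h.py
cat >> h.py <<'E'
def pickyaw(p,yaw):
    j1=np.degrees(np.arctan2(p[1],p[0])); d=np.degrees(yaw)
    c=[d+180*k for k in range(-3,4)]; return min(c,key=lambda v:abs(j1-v+90))
def look(p,yaw,l,w,h,back=.04,z=.42):
    Y=pickyaw(p,yaw); a=np.radians(Y)
    r.reach([p[0]-back*np.cos(a),p[1]-back*np.sin(a),z],[180,0,Y]); r.wait(.2)
    s=r.snapshot("wrist"); uv=proj(s,[[p[0],p[1],h/2]])[0]
    f=fit(s,uv,yaw,l,w,0,h); print("look",f.round(4)); return s,f
def pick(f,zg,squeeze):
    Y=pickyaw(f,f[2]); P=np.array([f[0],f[1],zg])+G
    r.reach(P+[0,0,.10],[180,0,Y]); r.servo_line(P,speed=.12); r.grab(squeeze); r.wait(.1); st("grip")
    r.servo_line(P+[0,0,.2],speed=.25); return st("lifted")
E
python3 - <<'E'
from h import *
s,f=look([.4405,.2241],.11,.076,.04,.04)
I=s["frame"][:,:,::-1].copy(); h=cv2.convexHull(proj(s,box(*f[:3],.076,.04,0,.04)).astype(np.float32))
cv2.polylines(I,[np.round(h).astype(int)],1,(255,0,255),1); cv2.imwrite("pics/w3.png",I)
E
```

```text
look [0.4401 0.2253 0.0968 0.9475]
```

View pics/w3.png

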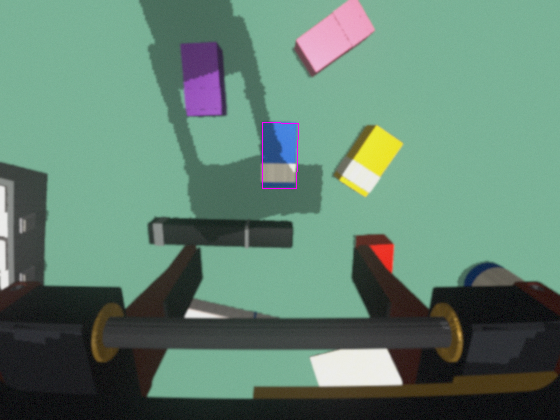

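The wrist crop confirms blue with its white band at (280,155), with the purple (202,79) and pink (335,36) look-alikes separate. The fit outline is on it.

```bash
cat >> h.py <<'E'
WELL=dict(red=(-.04,-.043),yellow=(-.04,.043),blue=(.04,-.043),green=(.04,.043))
def above_kit(x,y,zg):
    r.reach(kw(x,y,zg)+G+[0,0,.16],[180,0,np.degrees(KIT[2])+90]); return st("above kit")
def place(x,y,zg):
    r.servo_line(kw(x,y,zg+.05)+G,speed=.2); r.servo_line(kw(x,y,zg)+G,speed=.06); s=st("placed")
    r.let_go(); st("released"); r.servo_line(kw(x,y,zg+.2)+G,speed=.2); st("up")
E
python3 - <<'E'
from h import *
s=pick([.4401,.2253,.0968],.030,25)
x,y=WELL["blue"]; x-=.0015
if s["opening"]>.035: s=above_kit(x,y,.040)
w=r.snapshot("wrist"); cv2.imwrite("pics/w4.png",w["frame"][:,:,::-1])
E
```

```text
grip t20.6 [0.44  0.225 0.193] F [-0.5 -0.2  0.4] op 0.0397 j6 -72
lifted t21.5 [0.44  0.225 0.391] F [ 0.2 -0.5 -1.9] op 0.0398 j6 -72
above kit t23.4 [ 0.614 -0.254  0.363] F [-0.5 -0.6 -1. ] op 0.0400 j6 -17
```

View pics/w4.png

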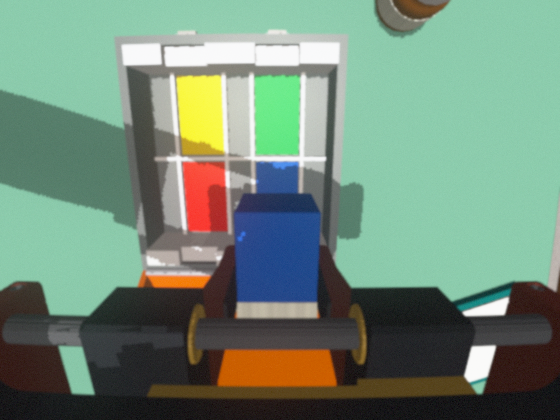

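The blue carton is held square, centred over the blue well, with the bottom front edge at (278,197). Lowering.

Run:
```python
from h import *
x,y=WELL["blue"]; place(x-.0015,y,.039)
r.reach(kw(0,-.03,.48),[180,0,np.degrees(KIT[2])+90])
r.wait(.2); w=r.snapshot("wrist"); I=cv2.resize(w["frame"][60:250,180:380,::-1],None,fx=3,fy=3,interpolation=cv2.INTER_CUBIC)
q=np.round((proj(w,box(*kw(.04,-.043,0)[:2],KIT[2],.04,.076,.048,.0481))[[0,2,6,4]]-[180,60]+.5)*3-.5).astype(int)
cv2.polylines(I,[q],1,(255,0,255),1); cv2.imwrite("pics/w5.png",I)
```

```text
placed t25.1 [ 0.614 -0.255  0.202] F [0.1 0.4 0.4] op 0.0396 j6 -17
released t26.0 [ 0.612 -0.255  0.202] F [-11.4   3.1   6. ] op 0.0880 j6 -17
up t27.2 [ 0.614 -0.255  0.4  ] F [ 0.5  0.1 -0.4] op 0.0883 j6 -17
```

View pics/w5.png

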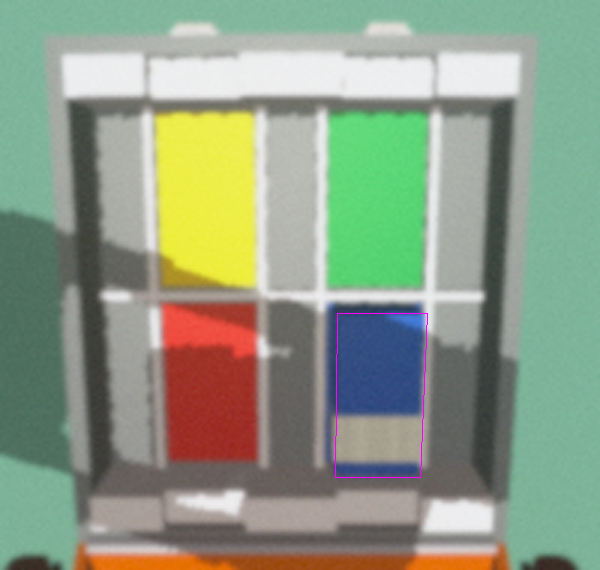

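Blue lies flat in its well, within about 3 mm of the overlay, and the release force was only 11 N. Now red and yellow.

Run:
```python
from h import *
for n,p,yaw in (("red",[.5751,.3691],.163),("yellow",[.4353,.3323],-.4374)):
    s,f=look(p,yaw,.076,.04,.04)
    if f[3]<.88 or np.hypot(*(f[:2]-p))>.008: print("CHECK",n); cv2.imwrite("pics/chk.png",s["frame"][:,:,::-1]); break
    s=pick(f[:3],.030,25)
    if abs(s["opening"]-.04)>.003: print("grip?"); break
    x,y=WELL[n]; s=above_kit(x+.0015,y,.039)
    w=r.snapshot("wrist"); cv2.imwrite(f"pics/held_{n}.png",w["frame"][:,:,::-1])
    if abs(s["opening"]-.04)>.003: print("lost?"); break
    place(x+.0015,y,.039)
r.reach(kw(0,-.03,.48),[180,0,np.degrees(KIT[2])+90])
r.wait(.2); w=r.snapshot("wrist"); I=cv2.resize(w["frame"][60:250,180:380,::-1],None,fx=3,fy=3,interpolation=cv2.INTER_CUBIC)
for n in ("red","yellow","blue"):
    q=np.round((proj(w,box(*kw(*WELL[n],0)[:2],KIT[2],.04,.076,.048,.0481))[[0,2,6,4]]-[180,60]+.5)*3-.5).astype(int)
    cv2.polylines(I,[q],1,(255,0,255),1)
cv2.imwrite("pics/w6.png",I)
t=r.snapshot("top"); cv2.imwrite("pics/t3.png",t["frame"][:,:,::-1])
print("white",fit(t,np.array((355,232))/1.4,1.43,.19,.03,0,.03).round(4),"black",fit(t,np.array((363,307))/1.4,1.67,.19,.03,0,.03).round(4))
```

```text
look [0.5744 0.3705 0.1796 0.9096]
grip t32.8 [0.574 0.37  0.193] F [0.2 0.9 0.7] op 0.0399 j6 -70
lifted t33.7 [0.574 0.371 0.391] F [ 0.4  0.  -0.8] op 0.0396 j6 -70
above kit t35.9 [ 0.538 -0.243  0.362] F [-0.2 -0.2 -0.5] op 0.0400 j6 -19
placed t37.7 [ 0.538 -0.244  0.202] F [-0.6 -0.6  0.9] op 0.0402 j6 -19
released t38.5 [ 0.538 -0.244  0.202] F [ 0.8  0.1 -0.6] op 0.0879 j6 -19
up t39.7 [ 0.538 -0.244  0.4  ] F [-0.3  0.2  0.5] op 0.0880 j6 -19
look [ 0.4349  0.3337 -0.4508  0.9158]
grip t44.5 [0.435 0.334 0.193] F [-0.1  0.3 -0.2] op 0.0400 j6 -30
lifted t45.4 [0.435 0.334 0.391] F [ 0.5 -0.2 -0.9] op 0.0399 j6 -30
above kit t47.2 [ 0.55  -0.158  0.362] F [-0.7  0.5 -0.8] op 0.0398 j6 -11
placed t49.0 [ 0.55  -0.159  0.202] F [ 0.7  0.4 -0.5] op 0.0398 j6 -11
released t49.9 [ 0.55  -0.159  0.202] F [-0.  -0.4  0.7] op 0.0874 j6 -11
up t51.0 [ 0.55  -0.159  0.4  ] F [0.2 0.7 0.3] op 0.0881 j6 -11
white [0.6413 0.1659 1.4263 0.9559] black [0.5522 0.1585 1.6618 0.8628]
```

View pics/w6.png

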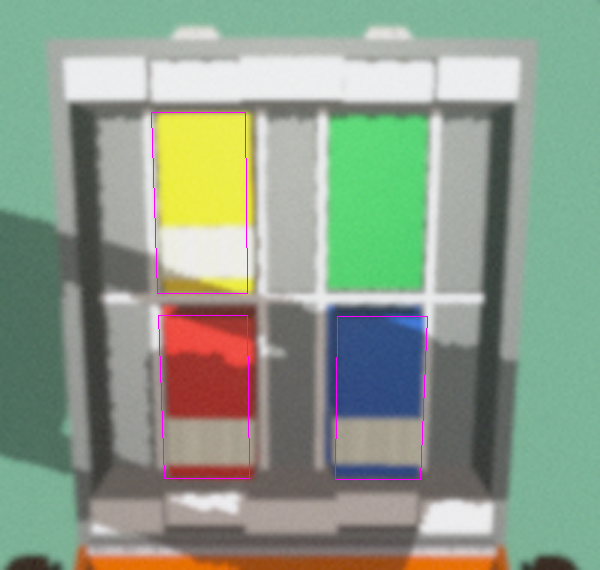

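All three cartons lie in their wells (yellow (205,200), red (208,390), blue (375,390) in the crop), centred to within about 3 mm. The white pen was knocked to x=0.641, which fits the announced disturbance. Pens next, black into the near cradle.

```bash
python3 - <<'E'
from h import *
s,f=look([.5522,.1585],1.662,.19,.03,.03,back=.06,z=.46)
I=s["frame"][:,:,::-1].copy(); h=cv2.convexHull(proj(s,box(*f[:3],.19,.03,0,.03)).astype(np.float32))
cv2.polylines(I,[np.round(h).astype(int)],1,(255,0,255),1); cv2.imwrite("pics/w7.png",I)
if f[3]>.85 and abs(f[0]-.5522)<.01 and abs(f[1]-.1585)<.012:
    s=pick(f[:3],.030,30)
    if abs(s["opening"]-.03)<.003:
        above_kit(-.04,0,.084); r.wait(.2); w=r.snapshot("wrist"); cv2.imwrite("pics/w8.png",w["frame"][:,:,::-1])
E
python3 -c "
import cv2,numpy as np,os
a=cv2.imread('pics/w7.png');b=cv2.imread('pics/w8.png')
cv2.imwrite('pics/w78.png',cv2.resize(np.hstack([a,b]) if b is not None else a,(800,300)))"
```

```text
look [0.5523 0.1566 1.6505 0.8391][ WARN:0@0.035] global loadsave.cpp:275 findDecoder imread_('pics/w8.png'): can't open/read file: check file path/integrity
```

View pics/w78.png

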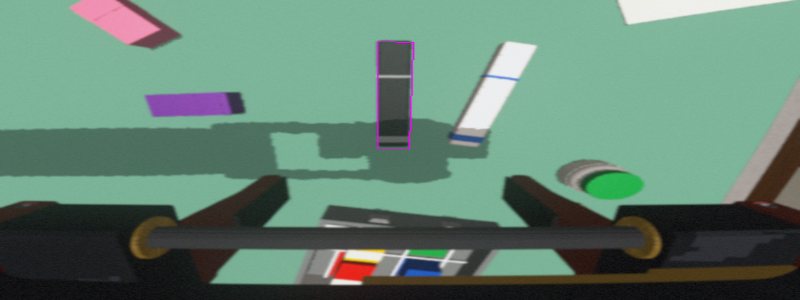

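The outline sits on the black pen (the picture is stretched), so the lower overlap score only reflects its dark mask. Pick it.

Run:
```python
from h import *
s=pick([.5523,.1570,1.653],.030,30)
if abs(s["opening"]-.03)<.003:
    above_kit(-.04,0,.084); r.wait(.2); w=r.snapshot("wrist"); cv2.imwrite("pics/w8.png",w["frame"][:,:,::-1])
```

```text
grip t56.1 [0.552 0.157 0.193] F [-1.  -0.3  0.5] op 0.0299 j6 8
lifted t57.0 [0.552 0.157 0.391] F [-0.5  0.4 -1.3] op 0.0293 j6 8
above kit t58.4 [ 0.543 -0.2    0.407] F [ 0.5 -0.7 -1. ] op 0.0301 j6 -15
```

View pics/w8.png

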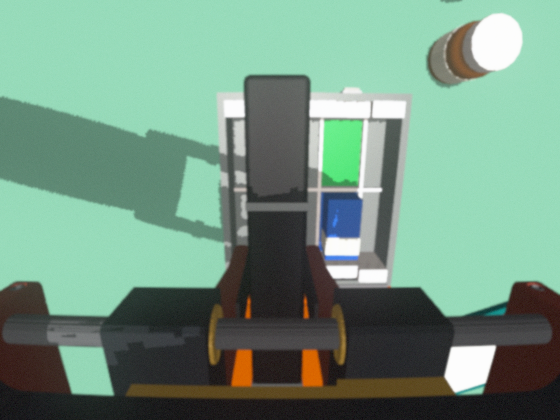

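The black pen is held straight and level along case y (far end at (278,80)). Place it, then fetch the white pen.

Run:
```python
from h import *
place(-.04,0,.0828)
s,f=look([.6413,.1659],1.4263,.19,.03,.03,back=.06,z=.46)
if f[3]>.85 and np.hypot(f[0]-.6413,f[1]-.1659)<.01:
    s=pick(f[:3],.030,30)
    if abs(s["opening"]-.03)<.003: 
        above_kit(.04,0,.084); r.wait(.2); s=st("wait"); w=r.snapshot("wrist"); cv2.imwrite("pics/w9.png",w["frame"][:,:,::-1])
else: cv2.imwrite("pics/w9.png",s["frame"][:,:,::-1])
```

```text
placed t60.3 [ 0.543 -0.201  0.246] F [ 0.3  0.5 -1.2] op 0.0297 j6 -15
released t61.3 [ 0.542 -0.201  0.246] F [ 0.2 -1.   0.1] op 0.0879 j6 -15
up t62.5 [ 0.542 -0.201  0.444] F [ 0.6 -0.2  0. ] op 0.0875 j6 -15
look [0.6416 0.1654 1.4309 0.9426]
grip t66.7 [0.642 0.165 0.193] F [-0.9  0.1 -0. ] op 0.0296 j6 20
lifted t67.7 [0.642 0.165 0.391] F [-0.4 -1.1 -0.7] op 0.0300 j6 20
above kit t69.1 [ 0.622 -0.212  0.407] F [ 0.1 -0.3 -1.8] op 0.0298 j6 -13
wait t69.3 [ 0.622 -0.212  0.407] F [ 0.3  0.3 -1.4] op 0.0300 j6 -13
```

View pics/w9.png

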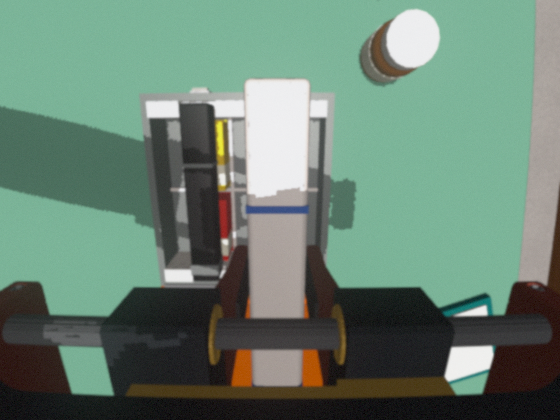

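The black pen lies in the near notches (200,190) and the white pen is held straight. Place it and check.

Run:
```python
from h import *
place(.04,0,.0828)
r.reach(kw(0,-.03,.48),[180,0,np.degrees(KIT[2])+90]); r.wait(.3)
w=r.snapshot("wrist"); I=cv2.resize(w["frame"][60:250,180:380,::-1],None,fx=3,fy=3,interpolation=cv2.INTER_CUBIC)
for x in (-.04,.04):
    q=np.round((proj(w,box(*kw(x,0,0)[:2],KIT[2],.03,.19,.082,.0821))[[0,2,6,4]]-[180,60]+.5)*3-.5).astype(int)
    cv2.polylines(I,[q],1,(255,0,255),1)
cv2.imwrite("pics/w10.png",I)
r.move_joints([68,5,70,0,104,-3]); r.wait(.3)
a=r.snapshot("scene")["frame"]; b=r.snapshot("top")["frame"]
cv2.imwrite("pics/end.png",cv2.resize(np.vstack([a[100:340],b[60:300]])[:,:,::-1],(700,600))); st("end")
```

```text
placed t71.0 [ 0.622 -0.213  0.246] F [-0.3 -0.5 -0.2] op 0.0298 j6 -14
released t72.0 [ 0.622 -0.213  0.246] F [-0.5 -0.1  0.1] op 0.0877 j6 -14
up t73.2 [ 0.622 -0.213  0.444] F [-0.5 -0.1  0.1] op 0.0879 j6 -14
end t77.4 [0.193 0.569 0.412] F [-1.  -0.7 -0.4] op 0.0881 j6 -3
```

View pics/w10.png

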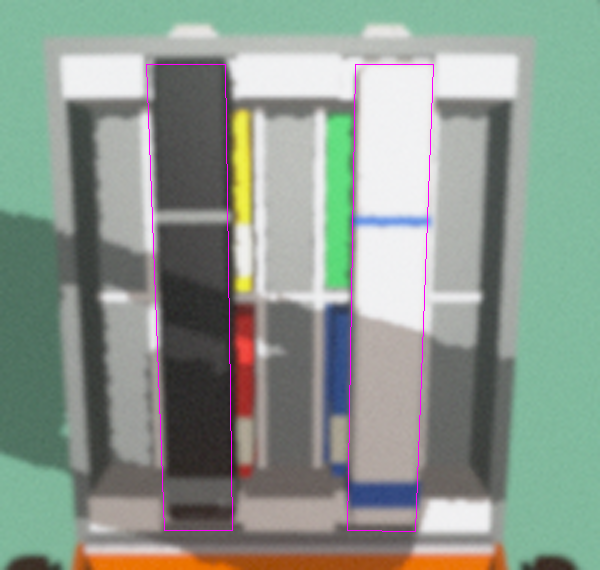

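View pics/end.png

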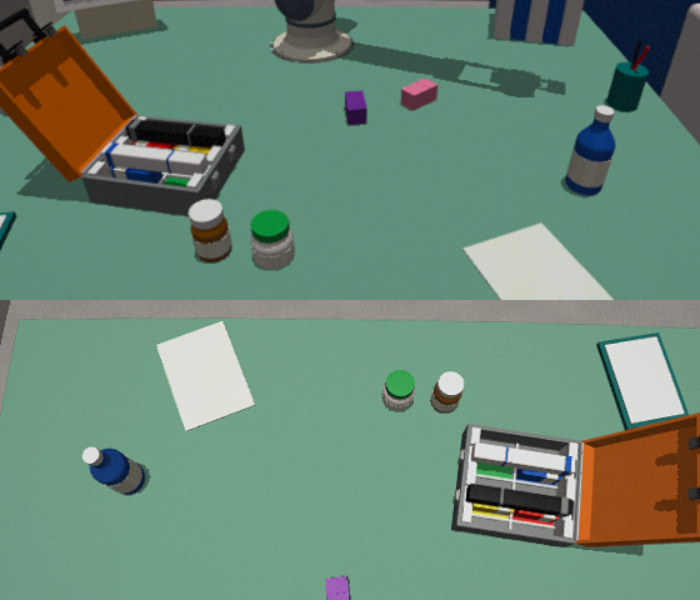

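Both pens sit in their notches within about 4 mm of the overlay (black (195,290), white (390,290)), lying level on the ledges. The lid is fully open, the jars and bottle are where they were, and there is no green carton anywhere. Handing in.

```bash
python3 -c "
from station import r
print(r.hand_in(), r.sense()['clock'])"
```

```text
the job is handed in; nothing more can be done
the job is handed in; nothing more can be done
```

The case is open and packed, and I handed the job in at about 77 s on the robot's clock. The hand-in reports no verdict.

- **Case:** I gripped the paddle bar, lifted it to about 0.6 rad to free the latch, and swung the lid back to its stop. It was still open in the last pictures.
- **Cartons:** red, yellow and blue were on the counter, and each lies flat in the well of its colour, within about 3 mm of centre. No green carton was on the counter. I left the pink and purple look-alikes alone.
- **Pens:** black is in the near notches and white in the far ones, both within about 4 mm and straight. The white pen was knocked about 5 cm aside during the run, so I measured it again before picking it up.
- **Surroundings:** the jars and the bottle look unmoved in the last pictures. The arm is back near its start pose and clear of everything.

**Checks that failed or disagreed:**
- My first model fit failed on a number overflow and was redone.
- The close fit of the black pen scored 0.84, below my 0.85 limit. I went ahead because the drawn outline matched the pen.
- A finger pressed the case wall with about 11 N when the blue carton was released, with no visible effect.

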